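Roll the pastry pin to its parking line

TASK

Dough is about to be laid out on the single-line side of the pastry mat, so clear the rolling pin out of the way: roll it along the mat, without picking it up, and let it come to rest lying along the double line, centred over the pair of stripes and parallel with them.

Things in the scene. Friction and masses are not known exactly. Their poses are not given: they have to be found in the camera images.
- pin: one-piece pale wooden rolling pin lying on the mat: smooth barrel 44 mm across, 158 mm long, a thin 31 mm handle at each end; 0.2 to 0.36 kg. Origin at its middle on its axis, 22 mm above the mat; x along the pin, y and z turn as it rolls. Pushed level by a fingertip or two it rolls; slight rolling resistance: let go at 50 mm/s it runs on some 5 mm, at 100 mm/s some 20 mm, then stays.
- double_line: pair of white stripes printed across the mat near its left or right end, each 7 x 170 mm, 24 mm between centrelines. Origin midway between them, on the mat's top, 3 mm above the worktop; x along the stripes, y along the mat, z up. The mat is a grey sheet, 220 x 440 mm, fixed, long from left to right as the robot sees it; the origin is 60 mm from its end.
- single_line: one white stripe, 7 x 170 mm, across the mat near its other end, 320 mm from the double line. Origin at its middle, on the mat's top; x along the stripe, y along the mat. Not the place for the pin.

How it is judged:
On the way:
1. the pin rolls: it has turned over by half a turn (angle between pin's own z axis and vertical above 2.4 rad), for 0.02 s.
At the end, for the whole second after the job is handed in: The pin lies still on the mat with its axis over the middle of the double line: within 18 mm across the line, within 45 mm along it, and within 0.2 rad (11 degrees) of parallel (y of pin in the frame of double_line between -0.018 and 0.018 m and x of pin in the frame of double_line between -0.045 and 0.045 m and z of pin in the frame of double_line between 0.017 and 0.027 m and angle between the x axis of pin and the x axis of double_line, either way round below 0.2 rad and linear speed of pin below 0.01 m/s); the robot touches nothing.
It fails at once if the pin is lifted more than 15 mm off the mat (z of pin in the frame of double_line above 0.037 m).
It also fails if it takes over 38 s, if anything falls off the work surface, if the arm or the gripper's body presses on something with over 40 N, if the wrist force passes 120 N, or if a joint passes its speed limit or range.

ROBOT

A 6-joint arm with a two-finger parallel gripper is mounted at the origin on a cart in front of the work surface, level with it; the furniture and walls round the work are solid. World frame = base frame: x ahead of the robot, y to its left, z up, the work surface at z = 0. Lengths are in m, angles in rad, forces in N, time in s.
With the tool pointing down it reaches from about 0.275 to 0.75 m from the base axis. Payload 10.2 kg.
Tool frame: the origin (TCP) lies midway between the tips of the shut fingers; the grasp point (between the pads) lies 19 mm behind it; z points along the fingers, y is the line along which they close (so a half turn about z gives the same grasp; the last joint's range is limited). The gripper opens to 88 mm and grips with 3 to 60 N. Pads are 18 mm wide; open, the fingers measure 123 mm over their backs; the gripper's body (75 mm by 187 mm) begins 45 mm behind the grasp point.
Start: joints at [-1.36, 0.313, 1.498, -0, 1.331, -0.223], TCP at [0.221, -0.476, 0.239] pointing down, gripper open.
Joint ranges: [-2.94, 2.94], [-0.97, 2.17], [0.19, 2.56], [-1.23, 4.37], [0.02, 3.11], [-2.88, 2.88]. Speed limits (rad/s): [2.39, 2.39, 3.01, 3.14, 3.14, 3.14].

INTERFACE

Orientations are given as a rotation vector (axis times angle).
In Python, from station import ctrl, cams gives the robot as it stands.
- The arm moves only by the tool play_rows, never from a script. Its argument "rows" is a list that holds one entry, the list of rows, each a list of 6 numbers: the shift along the tool's x, y, z in m, then the turn, a rotation vector about the tool's x, y, z in degrees. A call has exactly 8 rows; each row shifts and turns the commanded pose from where the row before left it, along the tool's axes as they then stand; what a row does not reach is not made up. A row lasts 1/10 s, in which the tool goes at most 50 mm and 8.59 degrees, less where a joint would pass 70% of its speed; a pose out of reach is approached as far as the arm can. A call is refused whole if a number of a shift passes 0.05 or a number of a turn 8.59, either way. A call with a gripper value outside its range is refused whole. "jaw" is the opening, from 0 (shut) to 1 (fully open), set as the call begins (left out, the last holds). The fingers move at their own pace and stop on an object; the grip force is fixed at half the most. Time passes only in rows, so rows that do not move let the fingers close, or fill a call up. It gives the time, the measured TCP pose, the force, the opening and the grip force at its end, in the units of the state.
- ctrl.get_state(): the state, without advancing time (a new reading comes with each control period).
- cams.read_camera(name): name is "side" or "top" or "wrist"; returns a dict with "img" (384x512x3 uint8, blue, green, red), "z_map" (384x512 float32, m along the optical axis (not along the pixel's ray), 0 where there is no reading), "camera_matrix" (3x3 intrinsics, pixels), "world_from_camera" (4x4, takes a point from camera to world coordinates); the wrist camera has in their place "T_tool_cam" (4x4, takes a point from camera to tool coordinates, whose origin is the TCP and whose axes are the flange's). Camera axes: x right, y down, z forward; pixel columns grow to the right and rows downward; lengths in m; the calibration is good to about 2 mm. A picture is of the moment at which its call begins: read the wrist's pose just before it.
- ctrl.job_done(): hands the job in; it is judged then, once.
The state is a dict: "clock": time; "joints": joint angles; "dq": joint speeds; "tau": joint torques, N m; "eef_pos": TCP position; "tool_rot": TCP orientation; "wrist_force": force on the tool from outside, world axes, zero at the start; "torque": the same for the moment, N m; "gripper_width": finger opening in m; "finger_force": force on a finger pad.
Only numpy, scipy, OpenCV 4.12 (cv2) and the standard library are available. Lean on these libraries where they do the work, as an engineer would, in place of code of your own. Each camera call takes 0.05 s, during which the arm holds its last target. There are 200 camera calls.

## Working session

There is one attempt and no reset: what is moved stays moved. The work goes in short steps, Python scripts to look and compute and a tool call to move; the robot and the scene stay as the last step left them, time stands still between calls to the robot, and variables do not carry over. Pictures are saved under pics/ and viewed, at most 10 in all, crops included, and the job is handed in when it is done.

Besides the shell and the picture viewer there is one more tool, called after "Emit:" as a command line: name --argument value ..., lists and objects as JSON in quotes. play_rows: Moves the arm, as the interface text tells. Its arguments: {"type":"object","properties":{"rows":{"type":"array"},"jaw":{"type":"number"}},"required":["rows"]}

```bash
mkdir -p pics
cat > h.py <<'E'
import numpy as np,cv2
from station import ctrl,cams
def pts(name):
    c=cams.read_camera(name);z=c["z_map"];K=c["camera_matrix"];T=c["world_from_camera"]
    v,u=np.mgrid[:384,:512]
    P=np.stack([(u-K[0,2])*z/K[0,0],(v-K[1,2])*z/K[1,1],z],-1)@T[:3,:3].T+T[:3,3]
    return c["img"],P,z
E
python3 - <<'E'
from h import *
s=ctrl.get_state();print(s)
img,P,z=pts("top");np.save("P.npy",P);cv2.imwrite("pics/top.png",img);np.save("z.npy",z)
E
```

```text
{'clock': 0.0, 'joints': array([-1.36041941e+00,  3.13436689e-01,  1.49837967e+00,  5.51786571e-06,
        1.33099394e+00, -2.23372212e-01]), 'dq': array([-0.00049939, -0.00037464, -0.00107759,  0.00016052,  0.00030916,
       -0.00047514]), 'tau': array([-4.73477230e-04, -4.02209687e+01, -2.52268946e+01,  6.94350852e-02,
        3.53251677e-02, -1.26234613e-04]), 'eef_pos': array([ 0.22059999, -0.47615589,  0.23818949]), 'tool_rot': array([-3.06681142e+00, -6.75739044e-01, -2.08377395e-05]), 'wrist_force': array([-0.02017292, -0.02634837,  0.29689152]), 'torque': array([ 0.02242919,  0.00306086, -0.000584  ]), 'finger_force': 0.0, 'gripper_width': 0.08764791535046701}
```

View pics/top.png

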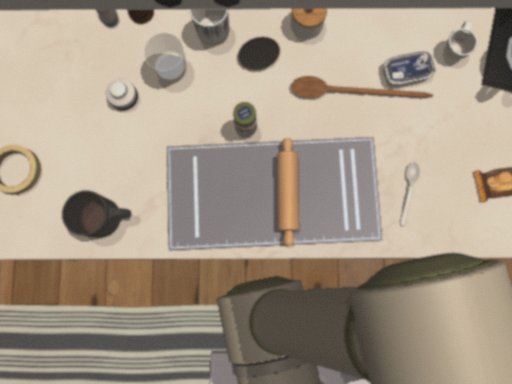

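The top view shows the pin at about (288,191), the double line on the right at about (349,189) and the single line on the left at (196,197). I'll work out their positions next.

Run:
```python
from h import *
P=np.load("P.npy");img=cv2.imread("pics/top.png").astype(int)
v,u=np.mgrid[:384,:512]
w=(img.min(2)>175)&(v>145)&(v<236)
for n,m in [("single",w&(u>188)&(u<204)),("d",w&(u>336)&(u<364))]:
    Q=P[m];print(n,m.sum(),Q.mean(0),Q[:,:2].min(0),Q[:,:2].max(0))
    if n=="d":
        for lo,hi in[(150,165),(180,195),(212,230)]:
            q=P[m&(v>=lo)&(v<hi)];print(q.mean(0))
    else:
        for lo,hi in[(155,175),(215,238)]:
            q=P[m&(v>=lo)&(v<hi)];print(q.mean(0))
m=(P[...,2]>0.012)&(u>270)&(u<306)&(v>136)&(v<248)&(img[...,2]-img[...,0]>40)
Q=P[m];b=Q[Q[:,2]>.032];print("pin",Q.min(0),Q.max(0),b.mean(0),np.cov(b[:,:2].T))
c=np.linalg.eigh(np.cov(b[:,:2].T));print(c)
for lo,hi in[(155,170),(185,200),(215,225)]:
    q=P[m&(v>=lo)&(v<hi)];print(q.mean(0),q[:,1].min(),q[:,1].max())
T=P[(P[...,2]>0.02)&(v<250)&(P[...,0]>.2)&(P[...,0]<.65)&(P[...,1]>-.5)&(P[...,1]<.4)&~m]
```

```text
single 292 [0.46159692 0.19111094 0.01110638] [0.31878633 0.05605466] [0.54780193 0.1991779 ]
[0.53001074 0.19500877 0.00429202]
[0.40261942 0.18780338 0.01615031]
d 637 [ 0.47642079 -0.12748465  0.00569485] [ 0.31878633 -0.14673341] [0.56314001 0.05605466]
[ 0.54556047 -0.12488206  0.00399353]
[ 0.48192794 -0.12731024  0.00434444]
[ 0.41197486 -0.13021433  0.00394615]
pin [ 0.31878633 -0.01940552  0.02475106] [0.58051692 0.05605466 1.01451986] [0.46787675 0.0027203  0.04488695] [[ 2.96798069e-03 -1.04806234e-05]
 [-1.04806234e-05  1.26298811e-04]]
EighResult(eigenvalues=array([0.00012626, 0.00296802]), eigenvectors=array([[-0.0036881, -0.9999932],
       [-0.9999932,  0.0036881]]))
[0.52696797 0.00236332 0.04440937] -0.017842926895564735 0.021453648391884586
[0.46560748 0.00247669 0.04402522] -0.019405519003362022 0.022032174011903154
[0.41065812 0.00197651 0.04402002] -0.018051036629481397 0.022257103799950273
```

Emit:
play_rows --rows '[[[0,0,0,0,0,-8.4],[0,0,0,0,0,-8.4],[0,0,0,0,0,-8.4],[0,0,0,0,0,-8.4],[0,0,0,0,0,-8.4],[0,0,0,0,0,-8.4],[0,0,0,0,0,-8.4],[0,0,0,0,0,-8.4]]]' --jaw 1

```text
clock: 0.85
eef_pos: [0.2206, -0.4762, 0.2383]
tool_rot: [-2.174, -2.267, -0.001]
wrist_force: [-0.6, -0.0, -0.8]
gripper_width: 0.0883
finger_force: 0.0
```

Emit:
play_rows --rows '[[[0.034,0.016,0,0,0,0],[0.034,0.016,0,0,0,0],[0.034,0.016,0,0,0,0],[0.034,0.016,0,0,0,0],[0.034,0.016,0,0,0,0],[0.034,0.016,0,0,0,0],[0.034,0.016,0,0,0,0],[0.034,0.016,0,0,0,0]]]'

```text
clock: 1.65
eef_pos: [0.339, -0.1984, 0.2385]
tool_rot: [-2.181, -2.26, -0.0]
wrist_force: [0.0, -0.5, -0.5]
gripper_width: 0.0883
finger_force: 0.0
```

Emit:
play_rows --rows '[[[0.034,0.016,0,0,0,0],[0.034,0.016,0,0,0,0],[0.034,0.016,0,0,0,0],[0.034,0.016,0,0,0,0],[0.034,0.016,0,0,0,0],[0.034,0.016,0,0,0,0],[0.034,0.016,0,0,0,0],[0.034,0.016,0,0,0,0]]]'

```text
clock: 2.45
eef_pos: [0.4572, 0.0781, 0.2384]
tool_rot: [-2.181, -2.261, 0.001]
wrist_force: [0.1, -0.6, -0.4]
gripper_width: 0.0881
finger_force: 0.0
```

Run:
```python
from h import *
a=cams.read_camera("side")["img"];b=cams.read_camera("wrist")["img"]
cv2.imwrite("pics/sw.png",cv2.resize(np.hstack([a,b]),(800,300)))
```

```text
(no output)
```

View pics/sw.png

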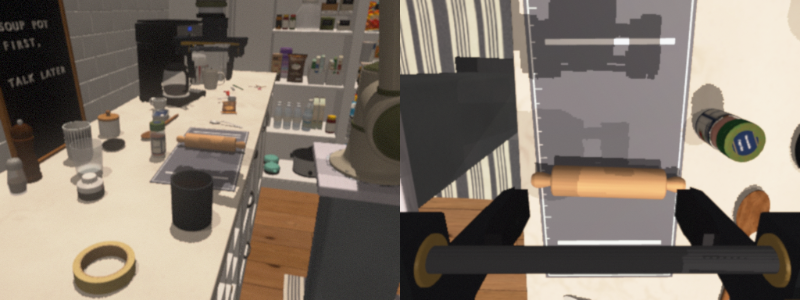

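The side and wrist views show the pin just ahead of the open fingers, with the wrist image's pin at about (610,182). A tall jar stands at (735,140) near the gripper body's side, so I'll check clearance.

Run:
```python
from h import *
P=np.load("P.npy")[95:140,225:265].reshape(-1,3);q=P[(P[:,2]>.03)&(P[:,2]<.5)];print(q.min(0),q.max(0))
```

```text
[0.58703154 0.06549124 0.03054114] [0.63277676 0.11166128 0.11184643]
```

Emit:
play_rows --rows '[[[0,0,0.03,0,0,0],[0,0,0.03,0,0,0],[0,0,0.03,0,0,0],[0,0,0.03,0,0,0],[0,0,0.03,0,0,0],[0,0,0.03,0,0,0],[0,0,0.02,0,0,0],[0,0,0.016,0,0,0]]]'

```text
clock: 3.35
eef_pos: [0.4561, 0.0758, 0.0213]
tool_rot: [-2.181, -2.259, 0.002]
wrist_force: [0.4, -0.3, 0.1]
gripper_width: 0.0884
finger_force: 0.0
```

Emit:
play_rows --rows '[[[-0.005,0,0,0,0,0],[-0.005,0,0,0,0,0],[-0.005,0,0,0,0,0],[-0.005,0,0,0,0,0],[-0.005,0,0,0,0,0],[-0.005,0,0,0,0,0],[-0.005,0,0,0,0,0],[-0.005,0,0,0,0,0]]]'

```text
clock: 4.15
eef_pos: [0.4584, 0.0361, 0.0228]
tool_rot: [2.181, 2.261, 0.0]
wrist_force: [0.1, -0.3, 0.2]
gripper_width: 0.0881
finger_force: 0.0
```

Emit:
play_rows --rows '[[[-0.004,0,0,0,0,0],[-0.004,0,0,0,0,0],[-0.004,0,0,0,0,0],[-0.004,0,0,0,0,0],[-0.004,0,0,0,0,0],[-0.004,0,0,0,0,0],[-0.004,0,0,0,0,0],[-0.004,0,0,0,0,0]]]'

```text
clock: 4.95
eef_pos: [0.4596, 0.0042, 0.0227]
tool_rot: [-2.181, -2.261, 0.0]
wrist_force: [0.4, 1.0, 0.3]
gripper_width: 0.0882
finger_force: 0.1
```

```bash
cat > m.py <<'E'
from h import *
import sys
img,P,z=pts("top");img=img.astype(int);v,u=np.mgrid[:384,:512]
m=(P[...,2]>0.012)&(P[...,2]<.05)&(P[...,0]>.36)&(P[...,0]<.59)&(P[...,1]>-.2)&(P[...,1]<.06)&(img[...,2]-img[...,0]>40)
Q=P[m];print("pin",m.sum(),Q.min(0),Q.max(0),Q.mean(0))
k=Q[:,2]>.035
if k.sum()>5: print(cv2.fitLine(Q[k][:,:2].astype(np.float32),cv2.DIST_HUBER,0,.01,.01).ravel())
cv2.imwrite("pics/%s.png"%sys.argv[1],img[100:300,130:430])
print(ctrl.get_state()["eef_pos"])
E
python3 m.py a
```

```text
pin 12 [ 0.56508138 -0.03932404  0.02767149] [ 0.57954688 -0.03277149  0.03360966] [ 0.57134345 -0.03712652  0.03107111]
[0.45967826 0.00374799 0.02272447][ WARN:0@1.503] global loadsave.cpp:1063 imwrite_ Unsupported depth image for selected encoder is fallbacked to CV_8U.
```

View pics/a.png

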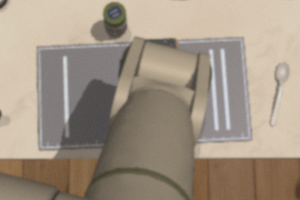

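The top view shows the arm over the pin, with only its far handle end visible near y=-0.037, so it is rolling ahead of the fingers. I'll carry on more slowly, then back off to measure.

Emit:
play_rows --rows '[[[-0.004,0,0,0,0,0],[-0.004,0,0,0,0,0],[-0.004,0,0,0,0,0],[-0.004,0,0,0,0,0],[-0.004,0,0,0,0,0],[-0.004,0,0,0,0,0],[-0.004,0,0,0,0,0],[-0.004,0,0,0,0,0]]]'

```text
clock: 5.8
eef_pos: [0.4607, -0.0278, 0.0227]
tool_rot: [-2.181, -2.261, 0.0]
wrist_force: [0.2, 0.2, -0.0]
gripper_width: 0.0881
finger_force: 0.1
```

Emit:
play_rows --rows '[[[-0.004,0,0,0,0,0],[-0.004,0,0,0,0,0],[-0.004,0,0,0,0,0],[-0.004,0,0,0,0,0],[-0.004,0,0,0,0,0],[-0.004,0,0,0,0,0],[-0.004,0,0,0,0,0],[-0.004,0,0,0,0,0]]]'

```text
clock: 6.6
eef_pos: [0.4619, -0.0598, 0.0227]
tool_rot: [2.181, 2.261, -0.0]
wrist_force: [0.2, -0.4, -0.2]
gripper_width: 0.0881
finger_force: 0.1
```

Emit:
play_rows --rows '[[[-0.004,0,0,0,0,0],[-0.004,0,0,0,0,0],[-0.003,0,0,0,0,0],[-0.003,0,0,0,0,0],[-0.003,0,0,0,0,0],[-0.002,0,0,0,0,0],[-0.001,0,0,0,0,0],[0,0,0,0,0,0]]]'

```text
clock: 7.4
eef_pos: [0.4626, -0.0795, 0.0227]
tool_rot: [-2.181, -2.261, -0.0]
wrist_force: [0.1, -0.0, 0.2]
gripper_width: 0.0881
finger_force: 0.0
```

```bash
python3 - <<'E'
from h import *
w=cams.read_camera("wrist")["img"];t=cams.read_camera("top")["img"]
cv2.imwrite("pics/b.png",cv2.resize(np.hstack([t,w]),(800,300)))
E
python3 m.py c 2>/dev/null
```

```text
(no output)
```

View pics/b.png

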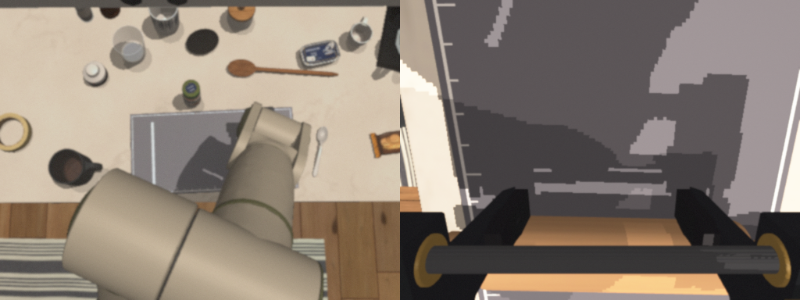

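The wrist view shows the pin between and just ahead of the fingertips, at rows 215–290, with stripes partly visible at rows 170–187. I'll back off, lift and measure with the top camera.

Emit:
play_rows --rows '[[[0.01,0,0,0,0,0],[0.02,0,0,0,0,0],[0.03,0,-0.01,0,0,0],[0.01,0,-0.03,0,0,0],[0,0,-0.04,0,0,0],[0,0,-0.04,0,0,0],[0.03,0,-0.04,0,0,0],[0.03,0,-0.03,0,0,0]]]'

```text
clock: 8.35
eef_pos: [0.4578, 0.0516, 0.2152]
tool_rot: [2.181, 2.258, 0.002]
wrist_force: [0.4, 0.3, -0.3]
gripper_width: 0.088
finger_force: 0.0
```

Emit:
play_rows --rows '[[[0.03,0,0,0,0,0],[0.03,0,0,0,0,0],[0.02,0,0,0,0,0],[0,0,0,0,0,0],[0,0,0,0,0,0],[0,0,0,0,0,0],[0,0,0,0,0,0],[0,0,0,0,0,0]]]'

```text
clock: 9.15
eef_pos: [0.4552, 0.1298, 0.2127]
tool_rot: [2.183, 2.26, -0.0]
wrist_force: [0.3, 0.2, -0.4]
gripper_width: 0.0883
finger_force: 0.0
```

```bash
python3 m.py d
python3 - <<'E'
from h import *
t=cams.read_camera("top")["img"];cv2.imwrite("pics/e.png",cv2.resize(t[100:280,130:430],(750,450)))
E
```

```text
pin 1761 [ 0.36220173 -0.13365658  0.02758035] [ 0.57967298 -0.09196398  0.04997689] [ 0.46788558 -0.1112803   0.04257485]
[ 0.9999661   0.00823923  0.46913612 -0.11119355]
[0.455141   0.12994004 0.21272947][ WARN:0@1.652] global loadsave.cpp:1063 imwrite_ Unsupported depth image for selected encoder is fallbacked to CV_8U.
```

View pics/e.png

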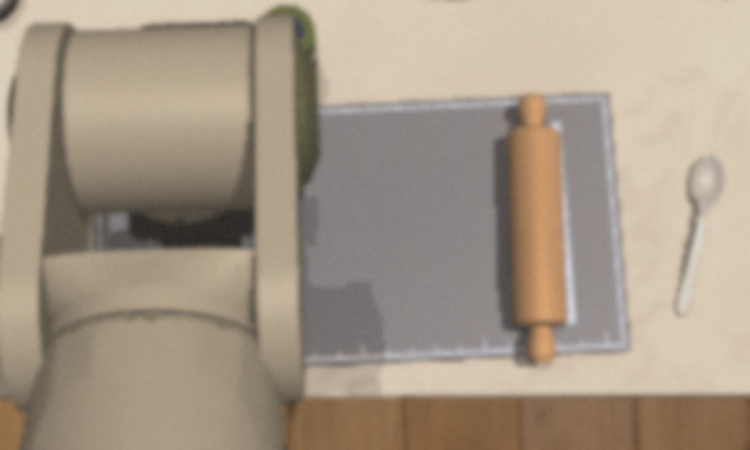

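The pin lies nearly parallel at y=-0.111, with the right stripe still visible beside it. The line is at y=-0.1275, so it needs about 16 mm more.

Emit:
play_rows --rows '[[[-0.03,0,0,0,0,0],[-0.04,0,0,0,0,0],[-0.04,0,0,0,0,0],[-0.04,0,0,0,0,0],[-0.025,0,0,0,0,0],[0,0,0,0,0,0],[0,0,0.04,0,0,0],[0,0,0.04,0,0,0]]]'

```text
clock: 10.05
eef_pos: [0.4617, -0.044, 0.1323]
tool_rot: [2.18, 2.259, 0.002]
wrist_force: [0.6, -0.2, -0.6]
gripper_width: 0.0882
finger_force: 0.0
```

Emit:
play_rows --rows '[[[0,0,0.04,0,0,0],[0,0,0.03,0,0,0],[0,0,0.025,0,0,0],[0,0,0.015,0,0,0],[0,0,0,0,0,0],[-0.005,0,0,0,0,0],[-0.005,0,0,0,0,0],[-0.005,0,0,0,0,0]]]'

```text
clock: 10.85
eef_pos: [0.4624, -0.0601, 0.0236]
tool_rot: [2.18, 2.26, 0.001]
wrist_force: [-0.8, -0.8, -0.3]
gripper_width: 0.0885
finger_force: 0.0
```

Emit:
play_rows --rows '[[[-0.005,0,0,0,0,0],[-0.005,0,0,0,0,0],[-0.004,0,0,0,0,0],[-0.003,0,0,0,0,0],[-0.002,0,0,0,0,0],[-0.002,0,0,0,0,0],[-0.002,0,0,0,0,0],[0,0,0,0,0,0]]]'

```text
clock: 11.65
eef_pos: [0.4627, -0.0826, 0.0227]
tool_rot: [2.181, 2.261, -0.0]
wrist_force: [-0.3, 0.6, 0.9]
gripper_width: 0.0881
finger_force: 0.0
```

Emit:
play_rows --rows '[[[-0.002,0,0,0,0,0],[-0.002,0,0,0,0,0],[-0.002,0,0,0,0,0],[-0.002,0,0,0,0,0],[-0.002,0,0,0,0,0],[-0.002,0,0,0,0,0],[-0.001,0,0,0,0,0],[0,0,0,0,0,0]]]'

```text
clock: 12.45
eef_pos: [0.4632, -0.0956, 0.0227]
tool_rot: [2.181, 2.261, 0.0]
wrist_force: [0.0, 0.0, -1.1]
gripper_width: 0.0881
finger_force: 0.0
```

Emit:
play_rows --rows '[[[0.01,0,0,0,0,0],[0.02,0,0,0,0,0],[0.03,0,-0.01,0,0,0],[0.01,0,-0.03,0,0,0],[0,0,-0.04,0,0,0],[0,0,-0.04,0,0,0],[0.03,0,-0.04,0,0,0],[0.03,0,-0.03,0,0,0]]]'

```text
clock: 13.25
eef_pos: [0.4584, 0.0356, 0.2152]
tool_rot: [2.181, 2.258, 0.002]
wrist_force: [0.8, -0.0, 0.3]
gripper_width: 0.088
finger_force: 0.0
```

Emit:
play_rows --rows '[[[0.03,0,0,0,0,0],[0.03,0,0,0,0,0],[0.03,0,0,0,0,0],[0,0,0,0,0,0],[0,0,0,0,0,0],[0,0,0,0,0,0],[0,0,0,0,0,0],[0,0,0,0,0,0]]]'

```text
clock: 14.05
eef_pos: [0.4554, 0.1238, 0.2127]
tool_rot: [2.182, 2.26, -0.0]
wrist_force: [0.1, -0.0, 0.9]
gripper_width: 0.088
finger_force: 0.0
```

```bash
python3 m.py f 2>/dev/null
python3 - <<'E'
from h import *
t=cams.read_camera("top")["img"];cv2.imwrite("pics/g.png",cv2.resize(t[100:280,130:430],(750,450)))
E
```

```text
pin 1790 [ 0.3621128  -0.15147902  0.0277178 ] [ 0.58151012 -0.10779559  0.04998706] [ 0.46871608 -0.12755153  0.04251163]
[ 0.99990636  0.01368336  0.46921983 -0.12731503]
[0.45534091 0.12389368 0.21270871]
```

View pics/g.png

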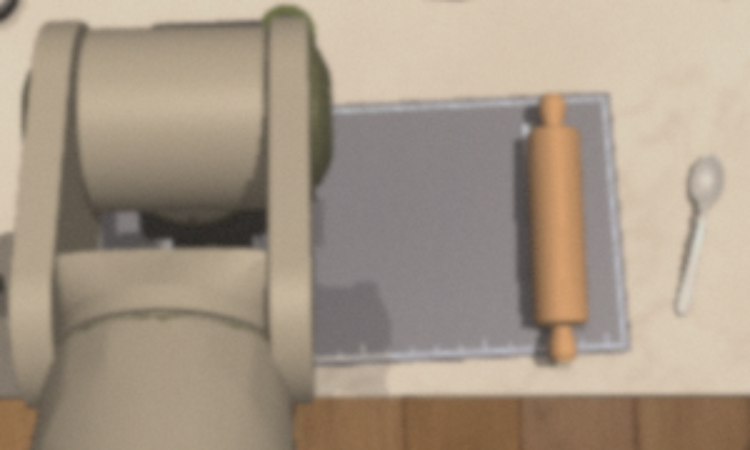

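The pin now covers the double line, with its centre at (0.469, -0.1275) against the line's (0.478, -0.1275) and about 0.03 rad off parallel. The arm is clear, so I'm handing the job in.

```bash
python3 -c "
from station import ctrl
print(ctrl.job_done())"
```

```text
the job is handed in; nothing more can be done
None
```

The pin was rolled onto the double line and the job is handed in at about 14 s; by my last top-camera measurement it lies about 0 mm off across the line, 9 mm off along it and 0.03 rad off parallel, though the hand-in call returned no verdict.

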